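Lock a stock stand's front beam by tapping its wedge home

ROBOT

A 6-joint arm with a two-finger parallel gripper is mounted at the origin on the work surface. World frame = base frame: x ahead of the robot, y to its left, z up, the work surface at z = 0. Lengths are in mm, angles in rad, forces in N, time in s.
With the tool pointing down it reaches from about 350 to 725 mm from the base axis. Payload 4.3 kg.
Tool frame: the origin (TCP) lies at the very end of the fingers, on their centre line; the grasp point (between the pads) lies 19 mm behind it; z points along the fingers, y is the line along which they close (so a half turn about z gives the same grasp; the last joint's range is limited). The gripper opens to 85 mm and grips with 20 to 120 N. Pads are 22 mm wide; open, the fingers measure 114 mm over their backs; the gripper's body (76 mm by 85 mm) begins 54 mm behind the grasp point. The pads swing forward as they close: fully open they stand 13 mm farther back than shut.
Start: joints at [1.187, 0.377, 0.081, 1.274, 0, 1.46], TCP at [155.481, 553.618, 231.329] pointing down, gripper open.
Joint ranges: [-2.72, 2.72], [-0.84, 1.66], [-1.02, 1.22], [-1.77, 2.12], [-1.37, 1.28], [-3.14, 3.14]. Speed limits (rad/s): [2.57, 2.57, 3.14, 3.14, 3.14, 3.14].

INTERFACE

Orientations are given as a rotation vector (axis times angle).
In Python, from station import monitor, viewer, workorder gives the robot as it stands.
- The arm moves only by the tool servo_tool, never from a script. Its argument "moves" is a list of rows, each a list of 7 numbers: the shift along the world's x, y, z in m, then the turn, a rotation vector about the world's x, y, z in degrees, then the closure, from -1 (fully open) to 1 (shut), so that 0 is half open. A call has 1 to 10 rows; each row is the pose to reach, as a shift and turn from the pose commanded when the call began; what a row does not reach only later rows make up. A row lasts 1/12 s, in which the tool goes at most 41.7 mm and 7.16 degrees, less where a joint would pass 70% of its speed; a pose out of reach is approached as far as the arm can. A call with a gripper value outside its range is refused whole. The fingers move at their own pace and stop on an object; the grip force is fixed at half the most. Time passes only in rows, so rows that repeat a pose let the fingers close. It gives the time, the measured TCP pose, the force, the opening and the grip force at its end, in the units of the state.
- monitor.get_obs(): the state, without advancing time (a new reading comes with each control period).
- viewer.camera(name): name is "scene" or "top" or "wrist"; returns a dict with "pixels" (384x512x3 uint8, red, green, blue), "range_z" (384x512 float32, mm along the optical axis (not along the pixel's ray), 0 where there is no reading), "camera_matrix" (3x3 intrinsics, pixels), "T" (4x4, takes a point from camera to world coordinates). Camera axes: x right, y up, looking along -z (the intrinsics and any distortion apply to the point x, -y, -z); pixel columns grow to the right and rows downward; lengths in mm; the calibration is good to about 2 mm. The wrist camera is an equidistant fisheye: a pixel r from the principal point sees the ray r / f radians off the axis. A picture is of the moment at which its call begins.
- workorder.hand_in(): hands the job in; it is judged then, once.
The state is a dict: "clock": time; "qpos": joint angles; "qvel": joint speeds; "joint_efforts": joint torques, N m; "ee_pos": TCP position; "ee_rot": TCP orientation; "force": force on the tool from outside, world axes, zero at the start; "wrist_torque": the same for the moment, N m; "gripper_width": opening from 0.0 (shut) to 1.0 (fully open); "finger_force": force on a finger pad.
Only numpy, scipy, OpenCV 4.12 (cv2) and the standard library are available. Lean on these libraries where they do the work, as an engineer would, in place of code of your own. Each camera call takes 0.05 s, during which the arm holds its last target. There are 200 camera calls.

TASK

The front beam of the low steel stock stand is still slack at one post: take the loose wedge out of the wooden kit block and set it loosely in the open slot beside that post, thin end down and sloping edge towards the post, leaving the beam slack. Then drive it down with light taps of the mallet's face, no heavy blows, until the beam is hard against the post and the wedge is locked tight, and stand the mallet back on the bench on its face and leave the rest of the bench as it is.

Things in the scene. Friction and masses are not known exactly. Their poses are not given: they have to be found in the camera images.
- wedge (a point): Loose steel wedge standing thin end down in one of the kit block's two oblong slots: flat bar 140 mm tall, 12 mm thick (x), about 0.3 kg. Point: its centre, 70 mm from either end. z runs from thin end to head. Width (y) grows evenly from 18 mm to 39 mm at the head (3 mm per 20 mm), all on the -y side, which slopes. Thin end 10 mm above the bench; 85 mm stand out of the block.
- wedge_straight (a point): Middle of the wedge's straight edge (+y side), half-way up: 15 mm along +y from wedge, same axes; that edge is straight all along and goes on the side away from the post. Let go in the slot, the wedge slides down by itself until both edges touch, thin end 40 to 95 mm below the mouth, and does not draw the beam up by its weight.
- slot (a point): Middle of the mouth of the open slot beside the post, 135 mm above the bench, fixed to the stand; z up, y along the front beam away from that post. A shaft 40 mm deep, open below, 16 mm wide across x. Along y, half-way down: the nose of the beam's head (sloped like the wedge) at -15 mm + beam gap, the post lug's straight bridge at +15 mm, up to 2.5 mm off from stand to stand, not measured.
- mallet (a point): Soft-faced mallet standing on its face on the bench, about 0.4 kg: upright round head 100 mm tall, 40 mm in diameter (44 mm in the lowest and top 14 mm), round handle 22 to 26 mm thick, level at half height, reaching 170 mm from the head's axis along -y. Point: the head's centre, 50 mm above the face; z up. Grip it by the head above the handle, across x; tap at 5 cm/s or less.
- stand: Low stock stand, fixed, blue-grey steel. Origin on the bench under the post with the open slot; y to the other front post (380 mm), x to the rear ones (240 mm). 147 mm high, other wedge heads up to 172 mm. Front beam: gap to that post 3.5 to 4.5 mm, slides along y with 6 N friction; 7 mm of wedge travel shut 1 mm. Then force rises steeply, wedge head 15 to 60 mm above the mouth: taps of 20 to 35 N lock it, 90 N is too heavy.
- kit: Wooden kit block, fixed, 80 x 165 x 55 mm high, on the right half of the bench like the mallet (they may swap places). Origin: middle of its underside. Two oblong slots (x 15 mm, y 31 mm, 45 mm deep) at y = -50 and 0 mm, a round hole at y = +50 mm.
- bar: Straight flat steel bar, 12 x 20 x 120 mm, standing in the other slot of the kit block; same width all along, not the wedge. Leave it. Origin at its lower end.
- drift: Round drift pin, 14 mm in diameter, 110 mm long, standing in the kit block's round hole. Leave it. Origin at its lower end.
- can_a: Metal can, 74 mm in diameter, 100 mm high, standing on the bench within the stand. Leave it. Origin under its centre.
- can_b: Metal can like it, at the right side of the bench. Leave it. Origin under its centre.
- tape: Cardboard core ring, 100 mm in diameter, 48 mm high, lying flat at the right. Leave it. Origin under its centre.
- wrench: Open-end wrench, 170 mm long, lying in front of the stand, some 20 mm high. Leave it.
Things that resemble listed ones, but are neither listed nor needed, are in the scene too. What is meant by the part that bears mallet is not purple, and is the smaller of those in its own colour.

How it is judged (in metres and radians):
On the way, in this order (a step that is already met when the one before it is completed fails the run):
1. the wedge stands loose in the slot, thin end 30 mm or more below its mouth, straight edge away from the post, let go, the beam still slack (wedge pressing on it with under 10 N) (x of wedge in the frame of slot between -0.006 and 0.006 m and y of wedge_straight in the frame of slot between 0.008 and 0.024 m and angle between wedge's own z axis and vertical below 0.2 rad and z of wedge in the frame of slot below 0.04 m and contact force between wedge_b and the fingers below 0.1 N and contact force between wedge_b and mallet_b below 0.1 N and contact force between wedge_b and stand below 10 N), for 0.3 s.
2. the wedge, with the mallet on it, presses on the beam with over 12 N: the beam is up against the post (contact force between wedge_b and mallet_b above 3 N and contact force between wedge_b and stand above 12 N).
At the end, for the whole second after the job is handed in: The wedge is at rest in the slot (within 6 mm across, straight edge away from the post, tilt under 0.2 rad, centre under 5 mm above the mouth), by itself pressing on the beam with over 12 N; the mallet stands on its face on the bench, at rest (tilt under 0.1 rad, centre under 60 mm high) (x of wedge in the frame of slot between -0.006 and 0.006 m and y of wedge_straight in the frame of slot between 0.008 and 0.024 m and angle between wedge's own z axis and vertical below 0.2 rad and z of wedge in the frame of slot below 0.005 m and contact force between wedge_b and stand above 12 N and linear speed of wedge_b below 0.01 m/s and angle between mallet's own z axis and vertical below 0.1 rad and height (world z) of mallet below 0.06 m and linear speed of mallet_b below 0.02 m/s); the robot touches nothing.
It fails at once if a blow of the mallet on the wedge above 90 N (contact force between mallet_b and wedge_b above 90 N).
It fails at once if the fingers force the wedge: they touch it while it presses on the stand with over 25 N (contact force between wedge_b and the fingers above 0.5 N and contact force between wedge_b and stand above 25 N).
It fails at once if the mallet strikes the stand or its beam with over 20 N (contact force between mallet_b and stand above 20 N).
It fails at once if a bystander (flat bar, drift pin, can, roll, wrench) is moved by more than 30 mm (distance of any of bar, drift, can_a, can_b, tape, wrench from where it was at the start of the episode above 0.03 m).
It also fails if it takes over 67 s, if anything falls off the work surface, if the arm or the gripper's body presses on something with over 40 N, if the wrist force passes 120 N, or if a joint passes its speed limit or range.

## Working session

There is one attempt and no reset: what is moved stays moved. The work goes in short steps, Python scripts to look and compute and a tool call to move; the robot and the scene stay as the last step left them, time stands still between calls to the robot, and variables do not carry over. Pictures are saved under pics/ and viewed, at most 10 in all, crops included, and the job is handed in when it is done.

Besides the shell and the picture viewer there is one more tool, called after "Emit:" in YAML: its name, and indented under it one key for each argument. servo_tool: Moves the arm, as the interface text tells. Its arguments: {"type":"object","properties":{"moves":{"type":"array","items":{"type":"array","items":{"type":"number"}}}},"required":["moves"]}

```bash
mkdir -p pics; ls; cat > h.py <<'E'
import numpy as np, cv2
from station import monitor, viewer, workorder
def grab(n):
    c=viewer.camera(n); np.savez(f'{n}.npz',**c); return c
def load(n): return dict(np.load(f'{n}.npz'))
def pts(c):
    K,T,d=c['camera_matrix'],c['T'],c['range_z']; v,u=np.mgrid[:384,:512]
    x=(u-K[0,2])/K[0,0]*d; y=(v-K[1,2])/K[1,1]*d
    P=np.stack([x,-y,-d],-1)@T[:3,:3].T+T[:3,3]; P[d==0]=np.nan; return P
def onplane(c,u,v,z):
    K,T=c['camera_matrix'],c['T']; r=T[:3,:3]@np.array([(u-K[0,2])/K[0,0],-(v-K[1,2])/K[1,1],-1.]); o=T[:3,3]
    return o+r*(z-o[2])/r[2]
E
python3 - <<'E'
from h import *
ims=[]
for n in('top','scene'):
    c=grab(n); print(n,c['camera_matrix'].round(1).tolist(),c['T'].round(3).tolist()); ims.append(cv2.resize(c['pixels'][:,:,::-1],(800,600)))
    cv2.imwrite(f'pics/{n}0.png',ims[-1])
print(monitor.get_obs())
E
```

```text
pics
top [[438.0, 0.0, 255.8], [0.0, 438.0, 193.2], [0.0, 0.0, 1.0]] [[-0.004, 0.997, -0.081, 373.554], [-1.0, -0.003, 0.009, -108.006], [0.009, 0.081, 0.997, 1453.714], [0.0, 0.0, 0.0, 1.0]]
scene [[371.3, 0.0, 255.0], [0.0, 371.3, 188.1], [0.0, 0.0, 1.0]] [[0.442, -0.478, 0.759, 1382.669], [0.897, 0.23, -0.378, -576.009], [0.006, 0.848, 0.53, 738.022], [0.0, 0.0, 0.0, 1.0]]
{'clock': 0.1, 'qpos': array([ 1.18665459e+00,  3.78028733e-01,  7.97884515e-02,  1.27439941e+00,
       -8.70059834e-06,  1.46046111e+00]), 'qvel': array([-4.50836659e-04, -1.69426294e-03,  2.95017245e-03,  2.46920097e-03,
       -9.52670883e-05,  4.56484473e-04]), 'joint_efforts': array([ 1.14444607e-03, -4.64691782e+01,  2.70582747e+01,  1.20843304e-02,
       -1.38138757e-04,  4.34396625e-06]), 'ee_pos': array([155.27792925, 553.03839375, 230.44340765]), 'ee_rot': array([-4.28691421e-01, -3.11175817e+00,  2.81045235e-03]), 'force': array([-0.40355971, -0.6829628 ,  1.14577933]), 'wrist_torque': array([0.0441198 , 0.00122162, 0.04935445]), 'finger_force': 0.0, 'gripper_width': 0.9974104883674298}
```

View pics/top0.png

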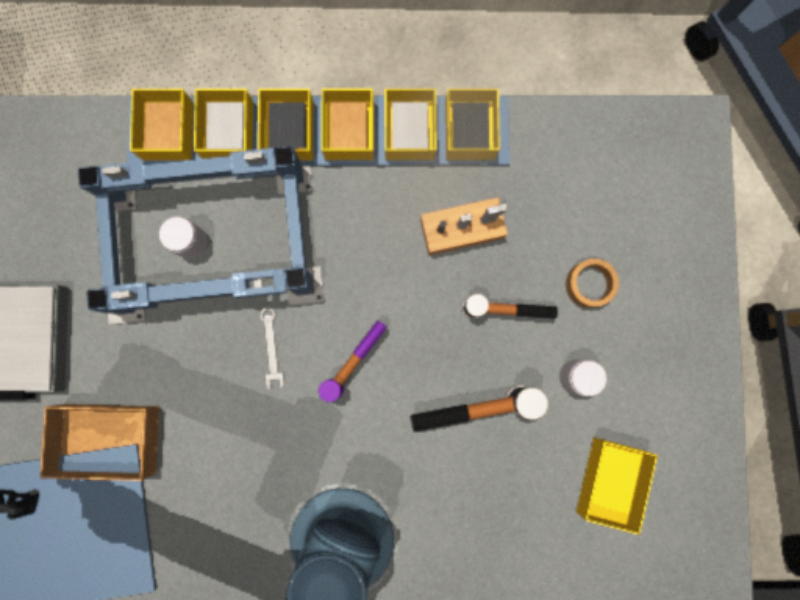

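View pics/scene0.png

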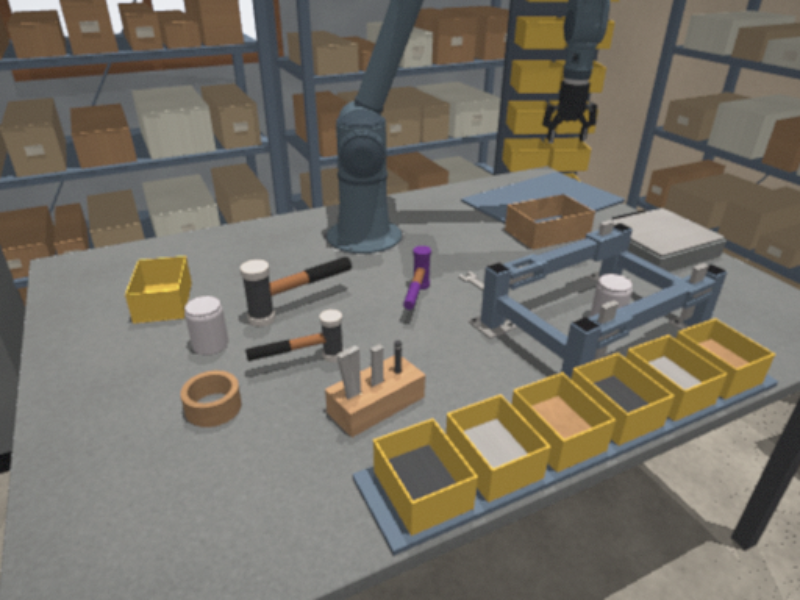

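The top view shows the stand with its open slot at (253,283), beside the post at (293,278). The kit block is at (465,225), holding the drift at (442,228), the bar at (465,220) and the wedge at (493,212).

Candidates:
- **Mallet:** purple (330,390), large white-faced (531,403) and small white-faced (478,305). I choose the small white-faced one.
- **Wedge:** the tall piece (349,372) or the bar (377,362), both in the scene view. I choose the tall one and check it in a crop.

```bash
python3 - <<'E'
from h import *
s=load('scene');t=load('top')
f=lambda im,a,b,c,d:cv2.resize(np.ascontiguousarray(im[b:d,a:c,::-1]),(400,300),interpolation=cv2.INTER_CUBIC)
A=f(s['pixels'],200,205,280,265);B=f(t['pixels'],265,115,345,175);C=f(t['pixels'],130,150,210,210);D=f(s['pixels'],150,180,230,240)
cv2.imwrite('pics/crop1.png',np.vstack([np.hstack([A,B]),np.hstack([C,D])]))
for n,c in(('s',s),('t',t)):
    P=pts(c)
    def cl(name,cx,cy,r,lo,hi):
        m=(np.abs(P[...,0]-cx)<r)&(np.abs(P[...,1]-cy)<r)&(P[...,2]>lo)&(P[...,2]<hi)
        q=P[m]; 
        if len(q)>3:
            (rc,sz,an)=cv2.minAreaRect(q[:,:2].astype(np.float32)); print(n,name,len(q),q.mean(0).round(1),q.max(0).round(1),q.min(0).round(1),'rect',np.round(rc,1),np.round(sz,1),round(an,1))
    for nm,u,v,z in (('wedge',493*.64,212*.64,140),('bar',465*.64,220*.64,120),('drift',442*.64,228*.64,115),('mallet',478*.64,305*.64,100),('slot',253*.64,283*.64,135),('post',293*.64,278*.64,147),('post2',97*.64,298*.64,147),('rear',284*.64,157*.64,147),('rear2',88*.64,177*.64,147)):
        p=onplane(t,u,v,z); 
        if n=='s': print(nm,p.round(0))
        lo,hi={'wedge':(70,170),'bar':(70,170),'drift':(65,170),'mallet':(80,110)}.get(nm,(141,150))
        cl(nm,p[0],p[1],25 if nm in('wedge','bar','drift') else 35,lo,hi)
    cl('kit',*onplane(t,465*.64,225*.64,55)[:2],90,45,58)
    cl('handle',*(onplane(t,520*.64,310*.64,50)[:2]+[0,-5]),55,30,70)
E
```

```text
wedge [ 655. -302.  140.]
s wedge 314 [ 667.8 -309.4  115.6] [ 675.  -290.4  150.4] [ 655.6 -327.2   71. ] rect [ 664.2 -309.3] [16.  37.5] 11.1
bar [ 644. -250.  120.]
s bar 156 [ 655.3 -254.5  102.6] [ 661.7 -242.1  130.2] [ 646.4 -263.6   70.2] rect [ 653.4 -252.5] [15.4 21.3] 9.0
drift [ 629. -204.  115.]
s drift 85 [ 645.2 -208.5   96. ] [ 650.4 -201.1  120. ] [ 633.  -214.3   67.3] rect [ 642.6 -207. ] [11.5 15.7] 64.0
mallet [ 477. -275.  100.]
s mallet 142 [ 488.  -278.3   94.9] [ 504.2 -255.3  100.9] [ 460.3 -297.5   80.6] rect [ 483.3 -277.2] [40.3 43.1] 67.6
slot [518. 164. 135.]
post [526.  85. 147.]
s post 80 [534.5  76.7 144. ] [554.8 100.1 147.3] [512.3  57.1 141. ] rect [532.6  78.9] [41.7 41.7] 12.0
post2 [489. 458. 147.]
s post2 49 [496.3 455.8 143.5] [513.2 478.2 147.4] [473.8 426.3 141.1] rect [495.1 451.4] [37.5 50.4] 8.0
rear [763. 104. 147.]
s rear 116 [772.3 101.9 144. ] [790.3 139.  147.2] [752.1  82.9 141.1] rect [770.9 111.2] [37.4 56. ] 1.5
rear2 [724. 483. 147.]
s rear2 62 [736. 481. 144.] [755.2 502.3 146.3] [713.6 462.4 141.4] rect [734.5 480. ] [34.5 4
[... 792 characters left out ...]
rect [518.4 169.3] [33.2 34.9] 20.1
t post 148 [527.4  82.8 145.9] [547.9 117.3 150. ] [507.7  62.7 141.1] rect [527.3  90. ] [39.9 54.9] 2.7
t post2 206 [488.7 451.9 145.7] [512.7 481.3 149.8] [467.2 423.8 141.2] rect [490.  451.3] [43. 58.] 4.0
t rear 155 [764.8 107.9 145.7] [785.3 138.1 149.5] [744.6  88.6 141.1] rect [765.  113.3] [40.5 49.6] 0.4
t rear2 141 [724.6 482.8 146.2] [744.9 503.1 149.8] [704.1 453.4 141. ] rect [726.4 478.6] [39.6 50. ] 6.6
t kit 881 [ 644.2 -248.3   54. ] [ 703.8 -167.    58. ] [ 592.2 -339.1   45.4] rect [ 647.9 -252.3] [ 81.4 165.1] 12.7
t handle 264 [ 468.7 -375.2   59.9] [ 484.6 -318.2   69. ] [ 454.3 -427.9   46.4] rect [ 469.5 -373.3] [110.4  25.9] 87.0
```

View pics/crop1.png

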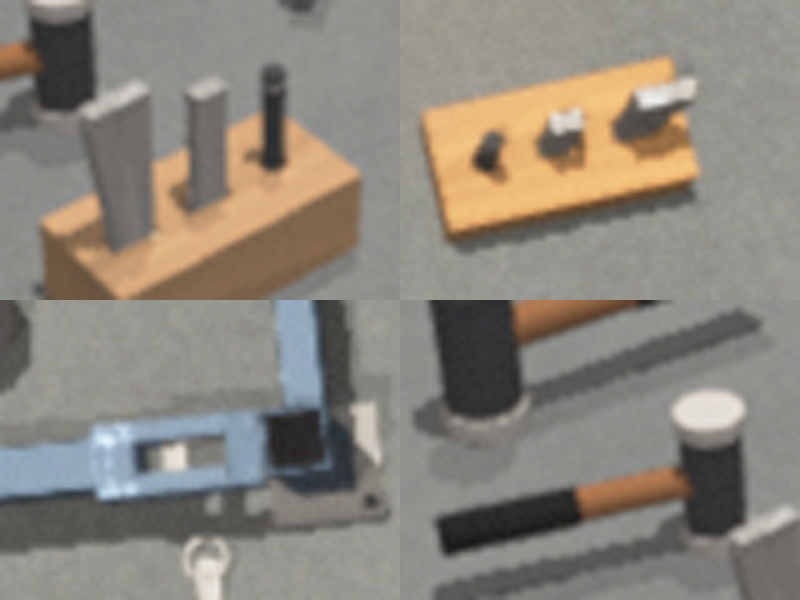

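The crop confirms the wedge is the tall tapered piece, sloping edge towards world -y, so it is already nearly in the slot's sense. The kit yaw is about 12.5° and the stand yaw about 5.7°. The small white-faced mallet is 100 mm tall with its handle towards -y. Next I take a closer look at the slot from the wrist.

Emit:
servo_tool:
  moves:
    - [0.03, -0.03, 0.03, 0, 0, -7, -1]
    - [0.06, -0.065, 0.05, 0, 0, -14, -1]
    - [0.09, -0.1, 0.07, 0, 0, -21, -1]
    - [0.12, -0.13, 0.09, 0, 0, -28, -1]
    - [0.15, -0.16, 0.1, 0, 0, -35, -1]
    - [0.18, -0.19, 0.1, 0, 0, -42, -1]
    - [0.21, -0.22, 0.1, 0, 0, -49, -1]
    - [0.24, -0.25, 0.1, 0, 0, -56, -1]
    - [0.27, -0.28, 0.1, 0, 0, -63, -1]
    - [0.29, -0.31, 0.1, 0, 0, -68.5, -1]

```text
clock: 0.93
ee_pos: [427.8, 265.2, 330.9]
ee_rot: [-2.112, -2.325, -0.0]
force: [0.5, 1.1, -0.5]
gripper_width: 0.999
finger_force: 0.0
```

Emit:
servo_tool:
  moves:
    - [0.02, -0.03, 0.0, 0, 0, 0, -1]
    - [0.04, -0.06, 0.0, 0, 0, 0, -1]
    - [0.06, -0.09, 0.0, 0, 0, 0, -1]
    - [0.06, -0.09, 0.0, 0, 0, 0, -1]
    - [0.06, -0.09, 0.0, 0, 0, 0, -1]

```text
clock: 1.35
ee_pos: [487.1, 175.2, 330.4]
ee_rot: [-2.11, -2.326, 0.002]
force: [-0.2, -0.5, 0.5]
gripper_width: 1.001
finger_force: 0.0
```

```bash
python3 - <<'E'
from h import *
c=grab('wrist'); o=monitor.get_obs(); print(o['ee_pos'],o['ee_rot'],c['camera_matrix'].round(1).tolist(),c['T'].round(3).tolist())
t=grab('top')
cv2.imwrite('pics/w1.png',cv2.resize(np.ascontiguousarray(c['pixels'][:,:,::-1]),(800,600)))
E
```

```text
[486.3971749  176.29102227 330.59993028] [-2.10708730e+00 -2.32859537e+00  1.28702005e-03] [[297.3, 0.0, 258.6], [0.0, 297.3, 187.9], [0.0, 0.0, 1.0]] [[0.995, -0.094, -0.024, 481.807], [0.097, 0.961, 0.257, 239.971], [-0.001, -0.258, 0.966, 472.791], [0.0, 0.0, 0.0, 1.0]]
```

View pics/w1.png

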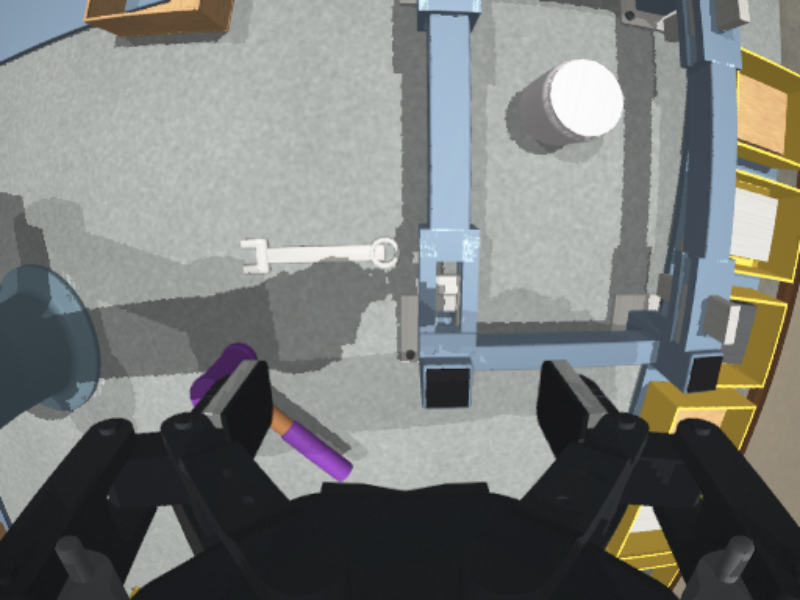

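The wrist view shows the post top at (447,387) and the slot housing from about (447,235) to (447,335), with the bright shaft near (447,290). I need a zoom to find the mouth edges.

```bash
cat >> h.py <<'E'
def wray(c,u,v):
    K,T=c['camera_matrix'],c['T']; a=np.array([(u-K[0,2])/K[0,0],(v-K[1,2])/K[1,1]]); th=np.hypot(*a); a=a/th*np.sin(th) if th>0 else a
    return T[:3,3],T[:3,:3]@np.array([a[0],-a[1],-np.cos(th)])
def wplane(c,u,v,z):
    o,r=wray(c,u,v); return o+r*(z-o[2])/r[2]
def wpt(c,u,v):  # with depth
    o,r=wray(c,u,v); k=-(c['T'][:3,:3].T@r)[2]; return o+r*c['range_z'][int(round(v)),int(round(u))]/k
E
python3 - <<'E'
from h import *
c=load('wrist')
im=np.ascontiguousarray(c['pixels'][140:265,255:320,::-1]); cv2.imwrite('pics/w1c.png',cv2.resize(im,(312,600),interpolation=cv2.INTER_NEAREST))
for u in (277,286,295):
    print(u,[(v,*wpt(c,u,v).round(0)[1:].astype(int)) for v in range(144,260,3)])
for v in (150,165,180,188,195,205,212,248): print(v,[(u,*wpt(c,u,v).round(0)[[0,2]].astype(int)) for u in range(262,312,3)])
E
```

```text
277 [(144, np.int64(204), np.int64(134)), (147, np.int64(200), np.int64(135)), (150, np.int64(197), np.int64(135)), (153, np.int64(193), np.int64(135)), (156, np.int64(190), np.int64(135)), (159, np.int64(186), np.int64(134)), (162, np.int64(183), np.int64(135)), (165, np.int64(179), np.int64(135)), (168, np.int64(176), np.int64(135)), (171, np.int64(172), np.int64(135)), (174, np.int64(169), np.int64(135)), (177, np.int64(165), np.int64(134)), (180, np.int64(161), np.int64(134)), (183, np.int64(158), np.int64(135)), (186, np.int64(154), np.int64(135)), (189, np.int64(150), np.int64(133)), (192, np.int64(147), np.int64(134)), (195, np.int64(143), np.int64(134)), (198, np.int64(140), np.int64(135)), (201, np.int64(136), np.int64(135)), (204, np.int64(132), np.int64(135)), (207, np.int64(129), np.int64(136)), (210, np.int64(124), np.int64(134)), (213, np.int64(121), np.int64(136)), (216, np.int64(117), np.int64(136)), (219, np.int64(113), np.int64(135)), (222, np.int64(109), np.int64(134)), (225, np.int64(105), np.int64(135)), (228, np.int64(101), np.int64(134)), (231, np.int64(98), np
[... 7498 characters left out ...]
5)), (307, np.int64(580), np.int64(-1)), (310, np.int64(585), np.int64(-1))]
248 [(262, np.int64(510), np.int64(-2)), (265, np.int64(516), np.int64(0)), (268, np.int64(521), np.int64(0)), (271, np.int64(513), np.int64(144)), (274, np.int64(516), np.int64(146)), (277, np.int64(520), np.int64(146)), (280, np.int64(524), np.int64(145)), (283, np.int64(527), np.int64(146)), (286, np.int64(531), np.int64(147)), (289, np.int64(534), np.int64(147)), (292, np.int64(538), np.int64(146)), (295, np.int64(542), np.int64(146)), (298, np.int64(545), np.int64(147)), (301, np.int64(550), np.int64(145)), (304, np.int64(585), np.int64(0)), (307, np.int64(591), np.int64(-2)), (310, np.int64(596), np.int64(0))]
```

View pics/w1c.png

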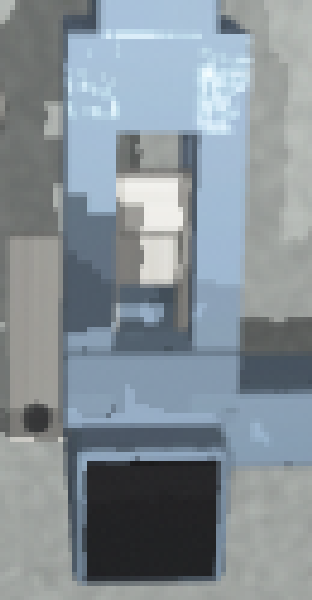

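The wrist view gives:
- **Slot centre:** about x=525, y=135.5. The bridge face is at y≈150 and the nose at y≈126.
- **Stand yaw:** about 6°.

Next I go to the kit.

Emit:
servo_tool:
  moves:
    - [0.012, -0.038, 0, 0, 0, 1, -1]
    - [0.024, -0.076, 0, 0, 0, 2, -1]
    - [0.036, -0.114, 0, 0, 0, 3, -1]
    - [0.048, -0.152, 0, 0, 0, 4, -1]
    - [0.06, -0.19, 0, 0, 0, 5, -1]
    - [0.072, -0.228, -0.01, 0, 0, 6, -1]
    - [0.084, -0.266, -0.02, 0, 0, 6.8, -1]
    - [0.096, -0.304, -0.03, 0, 0, 6.8, -1]
    - [0.108, -0.342, -0.04, 0, 0, 6.8, -1]
    - [0.12, -0.38, -0.05, 0, 0, 6.8, -1]

```text
clock: 2.28
ee_pos: [607.2, -203.0, 280.9]
ee_rot: [1.961, 2.455, 0.001]
force: [0.6, 0.4, 0.8]
gripper_width: 0.999
finger_force: 0.0
```

Emit:
servo_tool:
  moves:
    - [0.01, -0.03, -0.01, 0, 0, 0, -1]
    - [0.02, -0.06, -0.02, 0, 0, 0, -1]
    - [0.03, -0.09, -0.03, 0, 0, 0, -1]
    - [0.03, -0.09, -0.03, 0, 0, 0, -1]
    - [0.03, -0.09, -0.03, 0, 0, 0, -1]

```text
clock: 2.7
ee_pos: [636.6, -292.7, 248.8]
ee_rot: [-1.962, -2.449, 0.0]
force: [0.4, -0.3, -0.1]
gripper_width: 1.001
finger_force: 0.0
```

```bash
python3 - <<'E'
from h import *
c=grab('wrist'); o=monitor.get_obs(); print(o['ee_pos'],o['ee_rot'],o['qpos'].round(2),c['T'].round(3).tolist())
cv2.imwrite('pics/w2.png',cv2.resize(np.ascontiguousarray(c['pixels'][:,:,::-1]),(800,600)))
E
```

```text
[ 636.82119414 -291.72737697  250.2763343 ] [-1.96116351e+00 -2.45184739e+00 -5.92973245e-04] [-0.52  0.68  0.62  1.52  0.    0.83] [[0.976, -0.212, -0.054, 623.615], [0.218, 0.943, 0.25, -229.438], [-0.002, -0.256, 0.967, 391.349], [0.0, 0.0, 0.0, 1.0]]
```

View pics/w2.png

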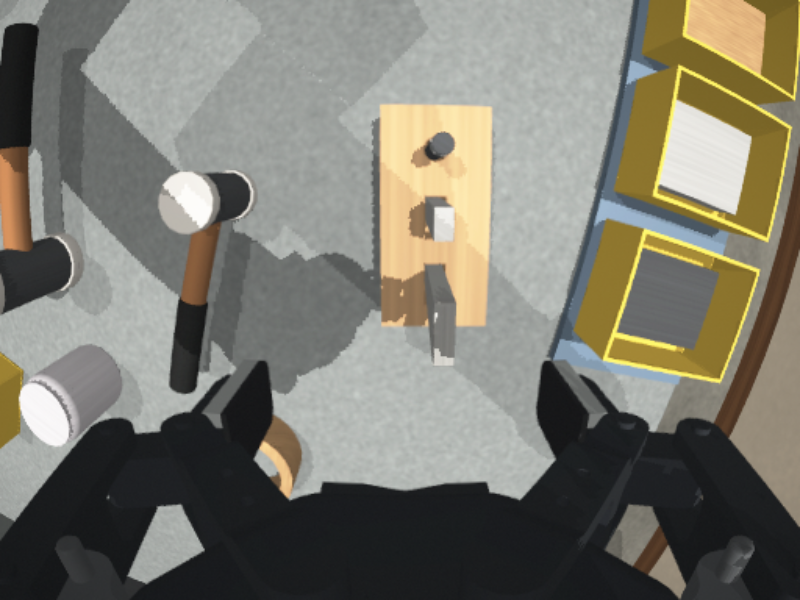

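The wrist view shows the wedge at (440,315) between the finger lines, the bar at (442,222), the drift at (439,145) and the mallet head at (188,200). The tool is aligned with the block. I measure the wedge and mallet here.

```bash
python3 - <<'E'
from h import *
c=load('wrist'); K,T,d=c['camera_matrix'],c['T'],c['range_z']
v,u=np.mgrid[:384,:512]; a=(u-K[0,2])/K[0,0]; b=(v-K[1,2])/K[1,1]; th=np.hypot(a,b)+1e-9; s=np.tan(th)/th
P=np.stack([a*s*d,-b*s*d,-d],-1)@T[:3,:3].T+T[:3,3]
def cl(name,m):
    q=P[m]; (rc,sz,an)=cv2.minAreaRect(q[:,:2].astype(np.float32)); print(name,len(q),q.mean(0).round(1),q.max(0).round(1),q.min(0).round(1),np.round(rc,1),np.round(sz,1),round(an,1))
w=(u>265)&(u<300)&(v>165)&(v<240)
cl('wedge top',w&(P[...,2]>146)&(P[...,2]<156)); cl('wedge side',w&(P[...,2]>62)&(P[...,2]<140))
cl('bar top',(u>265)&(u<300)&(v>122)&(v<160)&(P[...,2]>127))
cl('kit',(u>235)&(u<322)&(v>60)&(v<215)&(P[...,2]>50)&(P[...,2]<60))
m=(u>90)&(u<170)&(v>95)&(v<260)
cl('mal top',m&(P[...,2]>96)&(P[...,2]<106)); cl('mal handle',m&(P[...,2]>50)&(P[...,2]<68)&(v>150))
E
```

```text
wedge top 590 [ 663.3 -309.   149.6] [ 673.7 -290.5  151.9] [ 654.4 -328.8  146.1] [ 663.7 -309.9] [12.2 37.7] 13.0
wedge side 367 [ 658.7 -298.2  106.7] [ 665.5 -289.8  140. ] [ 653.7 -329.2   63.3] [ 658. -309.] [39.5 11.5] 84.6
bar top 325 [ 650.4 -251.9  133.7] [ 658.9 -229.4  391.3] [ 623.6 -263.2  127.3] [ 644.2 -242.9] [18.1 45.8] 35.2
kit 8440 [ 649.7 -250.2   54.8] [ 708.6 -166.9   59.7] [ 595.1 -343.6   50.5] [ 651.9 -255.7] [ 80.9 165.8] 12.8
mal top 1153 [ 482.3 -274.8   99.6] [ 503.  -253.8  102.3] [ 459.8 -296.7   96.1] [ 481.5 -274.9] [42.8 42.3] 74.6
mal handle 1726 [ 477.  -372.1   58.8] [ 490.4 -303.7   64.3] [ 457.2 -444.2   50. ] [ 473.8 -373.6] [141.7  26.9] 85.9
```

Emit:
servo_tool:
  moves:
    - [0.009, -0.005, -0.02, 0, 0, 0.5, -1]
    - [0.018, -0.01, -0.04, 0, 0, 0.5, -1]
    - [0.026, -0.015, -0.06, 0, 0, 0.5, -1]
    - [0.026, -0.015, -0.06, 0, 0, 0.5, -1]
    - [0.026, -0.015, -0.085, 0, 0, 0.5, -1]
    - [0.026, -0.015, -0.11, 0, 0, 0.5, -1]
    - [0.026, -0.015, -0.138, 0, 0, 0.5, -1]
    - [0.026, -0.015, -0.138, 0, 0, 0.5, -1]
    - [0.026, -0.015, -0.138, 0, 0, 0.5, -1]

```text
clock: 3.5
ee_pos: [661.5, -306.0, 113.5]
ee_rot: [-1.949, -2.46, 0.0]
force: [0.3, -0.0, 0.6]
gripper_width: 1.001
finger_force: 0.0
```

Emit:
servo_tool:
  moves:
    - [0.0015, 0, 0, 0, 0, 0, 0]
    - [0.0015, 0, 0, 0, 0, 0, 0.5]
    - [0.0015, 0, 0, 0, 0, 0, 1]
    - [0.0015, 0, 0, 0, 0, 0, 1]
    - [0.0015, 0, 0, 0, 0, 0, 1]
    - [0.0015, 0, 0, 0, 0, 0, 1]
    - [0.0015, 0, 0, 0, 0, 0, 1]
    - [0.0015, 0, 0, 0, 0, 0, 1]
    - [0.0015, 0, 0, 0, 0, 0, 1]
    - [0.0015, 0, 0, 0, 0, 0, 1]

```text
clock: 4.33
ee_pos: [664.1, -308.6, 113.8]
ee_rot: [1.953, 2.46, -0.0]
force: [-0.7, -0.7, 4.8]
gripper_width: 0.129
finger_force: 58.9
```

Emit:
servo_tool:
  moves:
    - [0, 0, 0, 0, 0, 0, 1]
    - [0, 0, 0.005, 0, 0, 0, 1]
    - [0, 0, 0.015, 0, 0, 0, 1]
    - [0, 0, 0.03, 0, 0, 0, 1]
    - [0, 0, 0.05, 0, 0, 0, 1]
    - [0, 0, 0.08, 0, 0, 0, 1]
    - [0, 0, 0.11, 0, 0, 0, 1]
    - [0, 0, 0.14, 0, 0, 0, 1]
    - [-0.01, 0.01, 0.16, 0, 0, 0, 1]
    - [-0.02, 0.03, 0.18, 0, 0, 0, 1]

```text
clock: 5.17
ee_pos: [644.1, -280.1, 293.6]
ee_rot: [1.956, 2.458, -0.001]
force: [-0.1, 0.8, -3.4]
gripper_width: 0.132
finger_force: 59.0
```

Emit:
servo_tool:
  moves:
    - [-0.01, 0.035, 0, 0, 0, -1, 1]
    - [-0.02, 0.07, 0, 0, 0, -2, 1]
    - [-0.03, 0.105, 0, 0, 0, -3, 1]
    - [-0.04, 0.14, 0, 0, 0, -4, 1]
    - [-0.05, 0.175, 0, 0, 0, -5, 1]
    - [-0.06, 0.21, 0, 0, 0, -6, 1]
    - [-0.07, 0.245, 0, 0, 0, -7, 1]
    - [-0.08, 0.28, 0, 0, 0, -7, 1]
    - [-0.09, 0.315, 0, 0, 0, -7, 1]
    - [-0.1, 0.35, 0, 0, 0, -7, 1]

```text
clock: 6.0
ee_pos: [542.9, 73.6, 293.3]
ee_rot: [-2.099, -2.336, -0.0]
force: [0.3, 1.0, -2.4]
gripper_width: 0.13
finger_force: 59.1
```

Emit:
servo_tool:
  moves:
    - [-0.009, 0.03, 0, 0, 0, 0, 1]
    - [-0.018, 0.05, 0, 0, 0, 0, 1]
    - [-0.018, 0.058, 0, 0, 0, 0, 1]
    - [-0.018, 0.058, -0.015, 0, 0, 0, 1]
    - [-0.018, 0.058, -0.03, 0, 0, 0, 1]
    - [-0.018, 0.058, -0.038, 0, 0, 0, 1]
    - [-0.018, 0.058, -0.038, 0, 0, 0, 1]
    - [-0.018, 0.058, -0.038, 0, 0, 0, 1]

```text
clock: 6.67
ee_pos: [525.8, 129.3, 254.9]
ee_rot: [-2.1, -2.335, 0.002]
force: [0.9, -0.0, -1.7]
gripper_width: 0.132
finger_force: 59.0
```

```bash
python3 - <<'E'
from h import *
c=grab('wrist'); o=monitor.get_obs(); print(o['ee_pos'],o['ee_rot'])
im=np.ascontiguousarray(c['pixels'][130:310,175:375,::-1]); cv2.imwrite('pics/w3.png',cv2.resize(im,(640,576),interpolation=cv2.INTER_NEAREST))
E
```

```text
[526.28158661 129.33421556 255.51883636] [2.10065122e+00 2.33593649e+00 5.21757142e-05]
```

View pics/w3.png

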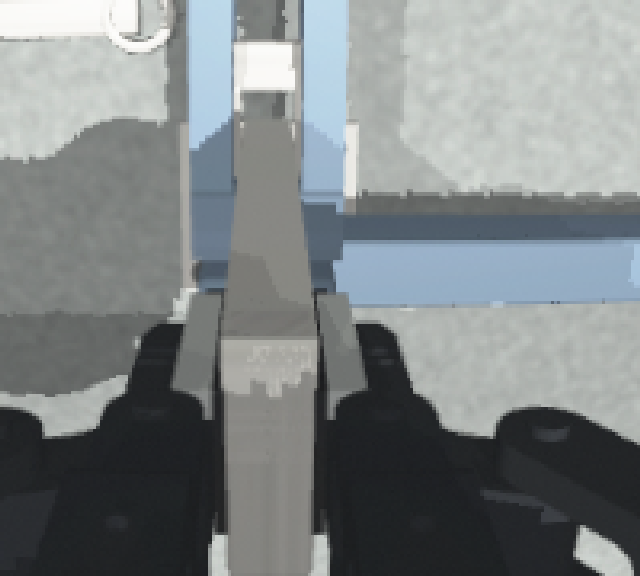

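The close view shows the wedge's thin-end straight edge at (240..298,117). The slot side walls are at x≈233 and 301, and the bridge is the white block at (235..297, 42..90).

```bash
python3 - <<'E'
from h import *
c=load('wrist'); g=lambda x,y:(175+x/3.2,130+y/3.2)
for n,x,y,z in(('thinL',240,117,151),('thinR',298,117,151),('wallL',234,110,135),('wallR',301,110,135),('wallLhi',234,30,135),('wallRhi',301,30,135),('bridgeL',236,91,120),('bridgeR',296,91,120),('bridgeTopfar',266,42,120)):
    print(n,wplane(c,*g(x,y),z).round(1))
for yy in (60,80,85,95,105): print(yy,wpt(c,*g(264,yy)).round(1))
for yy in (100,110,): print(yy,[wpt(c,*g(x,yy)).round(0)[[0,2]].astype(int).tolist() for x in (226,230,234,238,292,296,300,304,308)])
E
```

```text
thinL [517.5 146.2 151. ]
thinR [532.7 147.8 151. ]
wallL [515.4 144.9 135. ]
wallR [534.1 146.9 135. ]
wallLhi [513.2 167.3 135. ]
wallRhi [531.6 169.3 135. ]
bridgeL [515.2 147.8 120. ]
bridgeR [532.8 149.7 120. ]
bridgeTopfar [522.5 163.2 120. ]
60 [522.5 157.8 119.2]
80 [523.1 151.8 119. ]
85 [523.2 150.5 120.3]
95 [ 5.251e+02  1.274e+02 -2.000e-01]
105 [ 5.256e+02  1.231e+02 -1.000e-01]
100 [[513, 135], [514, 129], [515, 118], [516, 119], [537, 1], [533, 119], [534, 132], [535, 135], [536, 134]]
110 [[513, 135], [514, 128], [515, 120], [516, 119], [538, -1], [534, 118], [534, 135], [535, 135], [536, 135]]
```

```bash
python3 - <<'E'
from h import *
c=load('wrist'); g=lambda x,y:(175+x/3.2,130+y/3.2)
print(c['T'][:3,3])
for yy in range(112,350,18): print(yy,wpt(c,*g(268,yy)).round(1))
for yy in (120,126,160): print(yy,[(x,*wpt(c,*g(x,yy)).round(1)[[0,2]].tolist()) for x in range(228,312,4)])
E
```

```text
[519.92552986 194.0384069  397.25602537]
112 [ 5.276e+02  1.202e+02 -3.000e-01]
130 [524.7 147.7 171.6]
148 [524.8 147.1 188.7]
166 [524.8 147.3 206.1]
184 [524.8 147.2 220.6]
202 [524.8 147.  232.4]
220 [524.8 147.4 244.7]
238 [524.9 146.6 251.8]
256 [524.9 146.8 261.2]
274 [524.9 146.8 269.1]
292 [524.9 146.5 275.3]
310 [524.9 146.5 281.8]
328 [524.9 146.4 287.4]
346 [525.1 145.2 290.3]
120 [(228, 514.0, 133.2), (232, 514.9, 119.8), (236, 516.1, 120.4), (240, 516.2, 6.3), (244, 518.7, 160.3), (248, 519.7, 159.8), (252, 520.7, 159.6), (256, 521.7, 159.9), (260, 522.7, 159.7), (264, 523.7, 157.7), (268, 524.7, 159.1), (272, 525.8, 158.6), (276, 526.8, 158.3), (280, 527.8, 158.7), (284, 528.8, 159.8), (288, 529.8, 159.0), (292, 537.8, 5.8), (296, 533.8, 119.8), (300, 534.2, 133.6), (304, 535.3, 134.8), (308, 536.3, 135.7)]
126 [(228, 514.2, 134.0), (232, 515.1, 119.8), (236, 516.2, 118.5), (240, 516.4, 6.4), (244, 518.8, 163.5), (248, 519.8, 163.6), (252, 520.8, 162.8), (256, 521.8, 164.2), (260, 522.8, 163.7), (264, 523.8, 162.4), (268, 524.8, 162.0), (272, 525.8, 163.1), (276, 526.8, 163.9), (280, 527.8, 164.2), (284, 528.8, 164.4), (288, 529.8, 163.5), (292, 538.1, 5.6), (296, 534.0, 120.1), (300, 534.4, 134.0), (304, 535.5, 135.2), (308, 536.6, 133.9)]
160 [(228, 515.2, 134.8), (232, 516.1, 120.8), (236, 517.3, 119.5), (240, 518.9, 200.6), (244, 519.7, 201.0), (248, 520.6, 200.2), (252, 521.4, 199.8), (256, 522.3, 199.8), (260, 523.1, 200.2), (264, 524.0, 200.0), (268, 524.8, 200.6), (272, 525.6, 201.0), (276, 526.5, 201.0), (280, 527.3, 201.1), (284, 528.2, 199.9), (288, 529.0, 200.9), (292, 529.9, 201.1), (296, 535.2, 119.5), (300, 535.5, 134.2), (304, 536.6, 134.7), (308, 537.7, 135.1)]
```

The wedge is vertical and centred to within 0.5 mm in x. Its straight edge is at y=147.2, 3 mm clear of the bridge. I lower it in.

Emit:
servo_tool:
  moves:
    - [0, 0, -0.008, 0, 0, 0, 1]
    - [0, 0, -0.016, 0, 0, 0, 1]
    - [0, 0, -0.024, 0, 0, 0, 1]
    - [0, 0, -0.03, 0, 0, 0, 1]
    - [0, 0, -0.034, 0, 0, 0, 1]
    - [0, 0, -0.034, 0, 0, 0, 1]

```text
clock: 7.22
ee_pos: [525.1, 129.6, 219.7]
ee_rot: [-2.099, -2.336, 0.003]
force: [-0.2, -0.3, -2.4]
gripper_width: 0.133
finger_force: 58.9
```

Emit:
servo_tool:
  moves:
    - [0, 0, -0.004, 0, 0, 0, 1]
    - [0, 0, -0.01, 0, 0, 0, 1]
    - [0, 0, -0.016, 0, 0, 0, 1]
    - [0, 0, -0.022, 0, 0, 0, 1]
    - [0, 0, -0.028, 0, 0, 0, 1]
    - [0, 0, -0.028, 0, 0, 0, 1]

```text
clock: 7.72
ee_pos: [525.1, 129.7, 191.5]
ee_rot: [-2.099, -2.335, 0.003]
force: [-0.5, -0.0, -4.1]
gripper_width: 0.129
finger_force: 58.9
```

Emit:
servo_tool:
  moves:
    - [0, 0, 0, 0, 0, 0, 0.6]
    - [0, 0, 0, 0, 0, 0, 0.4]
    - [0, 0, 0, 0, 0, 0, 0]
    - [0, 0, 0, 0, 0, 0, -0.4]
    - [0, 0, 0, 0, 0, 0, -0.7]
    - [0, 0, 0, 0, 0, 0, -0.7]
    - [0, 0, 0, 0, 0, 0, -0.7]
    - [0, 0, 0.03, 0, 0, 0, -0.7]
    - [0, 0, 0.065, 0, 0, 0, -0.7]
    - [0, 0, 0.1, 0, 0, 0, -0.7]

```text
clock: 8.55
ee_pos: [525.0, 129.6, 293.5]
ee_rot: [-2.099, -2.335, 0.003]
force: [0.3, 0.5, 0.2]
gripper_width: 0.853
finger_force: 0.0
```

Emit:
servo_tool:
  moves:
    - [0, 0, 0.01, 0, 0, 0, -1]
    - [0, 0, 0.01, 0, 0, 0, -1]

```text
clock: 8.72
ee_pos: [528.1, 130.0, 307.1]
ee_rot: [2.096, 2.333, 0.009]
force: [0.7, -0.8, 0.7]
gripper_width: 0.999
finger_force: 0.0
```

```bash
cat > wm.py <<'E'
from h import *
def wP(c):
    K,T,d=c['camera_matrix'],c['T'],c['range_z']
    v,u=np.mgrid[:384,:512]; a=(u-K[0,2])/K[0,0]; b=(v-K[1,2])/K[1,1]; th=np.hypot(a,b)+1e-9; s=np.tan(th)/th
    return np.stack([a*s*d,-b*s*d,-d],-1)@T[:3,:3].T+T[:3,3]
def wedge(c):
    P=wP(c) if c['camera_matrix'][0,0]<300 else pts(c)
    m=(abs(P[...,0]-525)<25)&(P[...,1]>95)&(P[...,1]<170)&(P[...,2]>152)&(P[...,2]<240)
    q=P[m]
    if len(q)<5: print('none',len(q)); return
    top=np.percentile(q[:,2],95); t=q[q[:,2]>top-6]
    (rc,sz,an)=cv2.minAreaRect(t[:,:2].astype(np.float32)); print(len(q),'top',top.round(1),t.mean(0).round(1),np.round(rc,1),np.round(sz,1),round(an,1))
E
python3 - <<'E'
from wm import *
c=grab('wrist'); o=monitor.get_obs(); print(o['clock'],o['ee_pos']); wedge(c); wedge(grab('scene')); wedge(grab('top'))
E
```

```text
8.7667 [527.22273871 129.88393462 304.58732995]
743 top 211.5 [528.6 132.3 210.5] [528.8 131.6] [11.1 37.7] 5.8
178 top 209.0 [530.7 129.1 207.2] [528.9 130.2] [13.8 39.4] 6.3
88 top 215.1 [524.7 131.  212.2] [525.  131.2] [11.1 33.3] 7.4
```

The wedge stands loose: head top at z≈210, so its thin end is about 65 mm below the mouth. Now the mallet, head at (481.5, -275) with yaw about -4°.

Emit:
servo_tool:
  moves:
    - [-0.004, -0.037, 0, 0, 0, -1, -1]
    - [-0.008, -0.074, 0, 0, 0, -2, -1]
    - [-0.012, -0.111, 0, 0, 0, -3, -1]
    - [-0.016, -0.148, 0, 0, 0, -4, -1]
    - [-0.02, -0.185, 0, 0, 0, -5, -1]
    - [-0.024, -0.222, -0.01, 0, 0, -6, -1]
    - [-0.028, -0.259, -0.03, 0, 0, -7, -1]
    - [-0.032, -0.296, -0.05, 0, 0, -8, -1]
    - [-0.036, -0.333, -0.07, 0, 0, -9, -1]
    - [-0.04, -0.37, -0.09, 0, 0, -10, -1]

```text
clock: 9.7
ee_pos: [484.4, -239.1, 211.3]
ee_rot: [-2.294, -2.141, 0.001]
force: [0.7, 0.3, -0.1]
gripper_width: 0.998
finger_force: 0.0
```

Emit:
servo_tool:
  moves:
    - [-0.003, -0.02, -0.02, 0, 0, 0, -1]
    - [-0.006, -0.035, -0.04, 0, 0, 0, -1]
    - [-0.006, -0.035, -0.04, 0, 0, 0, -1]
    - [-0.006, -0.035, -0.04, 0, 0, 0, -1]

```text
clock: 10.03
ee_pos: [477.9, -272.1, 171.4]
ee_rot: [-2.292, -2.138, 0.001]
force: [0.4, 0.1, 0.5]
gripper_width: 1.0
finger_force: 0.0
```

```bash
python3 - <<'E'
from wm import *
c=grab('wrist'); o=monitor.get_obs(); print(o['clock'],o['ee_pos'],o['ee_rot']); P=wP(c)
for lo,hi,n in((95,106,'top'),(50,70,'handle')):
    m=(abs(P[...,0]-480)<50)&(P[...,1]>-450)&(P[...,1]<-240)&(P[...,2]>lo)&(P[...,2]<hi); q=P[m].astype(np.float32)
    if len(q)>5: print(n,len(q),q.mean(0).round(1),q.min(0).round(1),q.max(0).round(1),cv2.minAreaRect(q[:,:2]))
E
```

```text
10.0833 [ 479.15631884 -272.08386616  173.0222262 ] [-2.29322793e+00 -2.14199459e+00  1.51147468e-04]Traceback (most recent call last):
  File "<stdin>", line 5, in <module>
cv2.error: OpenCV(4.12.0) /io/opencv/modules/imgproc/src/convhull.cpp:143: error: (-215:Assertion failed) total >= 0 && (depth == CV_32F || depth == CV_32S) in function 'convexHull'
```

Emit:
servo_tool:
  moves:
    - [0.002, -0.003, -0.03, 0, 0, 0, -1]
    - [0.002, -0.003, -0.06, 0, 0, 0, -1]
    - [0.002, -0.003, -0.09, 0, 0, 0, -1]
    - [0.002, -0.003, -0.12, 0, 0, 0, -1]
    - [0.002, -0.003, -0.12, 0, 0, 0, -0.3]
    - [0.002, -0.003, -0.12, 0, 0, 0, 0]
    - [0.002, -0.003, -0.12, 0, 0, 0, 0.5]
    - [0.002, -0.003, -0.12, 0, 0, 0, 1]
    - [0.002, -0.003, -0.12, 0, 0, 0, 1]
    - [0.002, -0.003, -0.12, 0, 0, 0, 1]

```text
clock: 10.92
ee_pos: [484.0, -277.3, 57.1]
ee_rot: [2.292, 2.142, 0.002]
force: [-1.5, -0.1, 7.6]
gripper_width: 0.496
finger_force: 59.8
```

Emit:
servo_tool:
  moves:
    - [0, 0, 0, 0, 0, 0, 1]
    - [0, 0, 0, 0, 0, 0, 1]
    - [0, 0, 0, 0, 0, 0, 1]

```text
clock: 11.17
ee_pos: [484.0, -277.3, 57.1]
ee_rot: [2.292, 2.142, 0.002]
force: [-0.9, 1.3, 7.6]
gripper_width: 0.496
finger_force: 59.8
```

Emit:
servo_tool:
  moves:
    - [0, 0, 0.01, 0, 0, 0, 1]
    - [0, 0, 0.03, 0, 0, 0, 1]
    - [0, 0, 0.06, 0, 0, 0, 1]
    - [0, 0, 0.095, 0, 0, 0, 1]
    - [0, 0, 0.13, 0, 0, 0, 1]
    - [0, 0.01, 0.165, 0, 0, 0, 1]
    - [0.002, 0.03, 0.2, 0, 0, 0, 1]
    - [0.006, 0.06, 0.23, 0, 0, 0, 1]
    - [0.01, 0.095, 0.25, 0, 0, 0, 1]
    - [0.014, 0.13, 0.255, 0, 0, 0, 1]

```text
clock: 12.0
ee_pos: [497.6, -145.8, 314.6]
ee_rot: [2.292, 2.138, 0.006]
force: [0.9, -0.2, -4.7]
gripper_width: 0.495
finger_force: 61.8
```

Emit:
servo_tool:
  moves:
    - [0.003, 0.03, 0, 0, 0, 0, 1]
    - [0.006, 0.06, 0, 0, 0, 0, 1]
    - [0.009, 0.09, 0, 0, 0, 0, 1]
    - [0.012, 0.12, 0, 0, 0, 0, 1]
    - [0.015, 0.15, 0, 0, 0, 0, 1]
    - [0.018, 0.18, 0, 0, 0, 0, 1]
    - [0.021, 0.21, 0, 0, 0, 0, 1]
    - [0.024, 0.24, 0, 0, 0, 0, 1]
    - [0.027, 0.26, 0, 0, 0, 0, 1]
    - [0.029, 0.275, 0, 0, 0, 0, 1]

```text
clock: 12.83
ee_pos: [524.7, 131.0, 309.8]
ee_rot: [-2.293, -2.147, -0.001]
force: [0.3, -0.0, -4.0]
gripper_width: 0.496
finger_force: 61.8
```

Emit:
servo_tool:
  moves:
    - [0, 0, 0, 0, 0, 0, 1]
    - [0, 0, 0, 0, 0, 0, 1]

```text
clock: 13.0
ee_pos: [524.8, 129.3, 309.6]
ee_rot: [2.294, 2.147, -0.001]
force: [0.2, -0.4, -4.5]
gripper_width: 0.493
finger_force: 61.7
```

```bash
python3 - <<'E'
from wm import *
c=grab('scene'); o=monitor.get_obs(); print(o['clock'],o['ee_pos'],o['ee_rot'],o['force']); 
P=pts(c)
m=(abs(P[...,0]-527)<40)&(abs(P[...,1]-131)<40)&(P[...,2]>222)&(P[...,2]<330)&(c['pixels'].min(-1)>150); q=P[m]; print(len(q),q.min(0).round(1),q.max(0).round(1))
w=grab('wrist')
A=cv2.resize(np.ascontiguousarray(c['pixels'][60:240,300:460,::-1]),(400,450)); B=cv2.resize(np.ascontiguousarray(w['pixels'][:,:,::-1]),(400,300)); B=np.vstack([B,np.zeros((150,400,3),np.uint8)])
cv2.imwrite('pics/m1.png',np.hstack([A,B]))
E
```

```text
13.05 [524.88067027 128.61967721 309.57918988] [ 2.29476821e+00  2.14510788e+00 -8.03120162e-04] [-0.05078829 -0.94071472 -3.56824645]Traceback (most recent call last):
  File "<stdin>", line 4, in <module>
    return umr_minimum(a, axis, None, out, keepdims, initial, where)
ValueError: zero-size array to reduction operation minimum which has no identity
```

```bash
python3 - <<'E'
from wm import *
c=load('scene'); w=grab('wrist')
A=cv2.resize(np.ascontiguousarray(c['pixels'][60:240,300:460,::-1]),(400,450)); B=cv2.resize(np.ascontiguousarray(w['pixels'][:,:,::-1]),(400,300)); B=np.vstack([B,np.zeros((150,400,3),np.uint8)])
cv2.imwrite('pics/m1.png',np.hstack([A,B]))
E
```

```text
(no output)
```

View pics/m1.png

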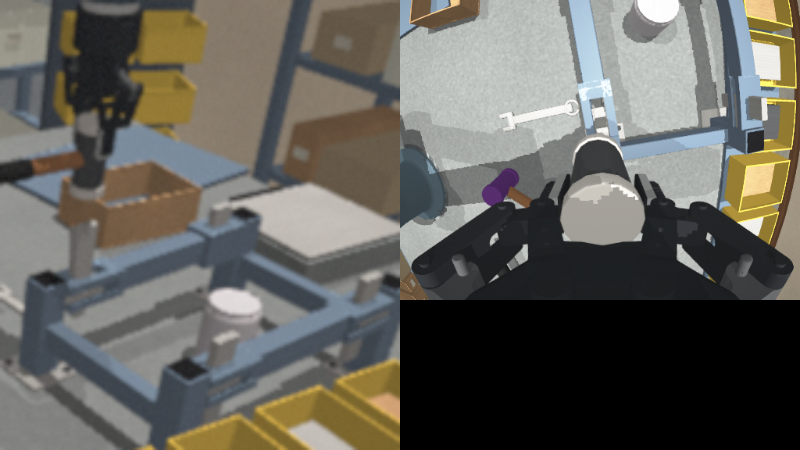

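The picture shows the wedge upright in the slot at (85,250) and the mallet hanging upright right above it at (88,190), with about 40 mm between them. I go down slowly.

Emit:
servo_tool:
  moves:
    - [0.003, 0.002, -0.008, 0, 0, 0, 1]
    - [0.003, 0.002, -0.016, 0, 0, 0, 1]
    - [0.003, 0.002, -0.023, 0, 0, 0, 1]
    - [0.003, 0.002, -0.028, 0, 0, 0, 1]
    - [0.003, 0.002, -0.032, 0, 0, 0, 1]
    - [0.003, 0.002, -0.035, 0, 0, 0, 1]
    - [0.003, 0.002, -0.037, 0, 0, 0, 1]
    - [0.003, 0.002, -0.039, 0, 0, 0, 1]
    - [0.003, 0.002, -0.041, 0, 0, 0, 1]
    - [0.003, 0.002, -0.043, 0, 0, 0, 1]

```text
clock: 13.93
ee_pos: [528.9, 130.9, 266.9]
ee_rot: [2.295, 2.144, 0.003]
force: [0.5, 0.3, 0.7]
gripper_width: 0.493
finger_force: 61.7
```

Emit:
servo_tool:
  moves:
    - [0, 0, -0.002, 0, 0, 0, 1]
    - [0, 0, -0.004, 0, 0, 0, 1]
    - [0, 0, -0.006, 0, 0, 0, 1]

```text
clock: 14.18
ee_pos: [528.9, 130.9, 260.9]
ee_rot: [2.295, 2.144, 0.003]
force: [0.6, 0.8, 0.6]
gripper_width: 0.493
finger_force: 61.7
```

Emit:
servo_tool:
  moves:
    - [0, 0, -0.002, 0, 0, 0, 1]
    - [0, 0, -0.004, 0, 0, 0, 1]
    - [0, 0, -0.006, 0, 0, 0, 1]
    - [0, 0, -0.008, 0, 0, 0, 1]

```text
clock: 14.52
ee_pos: [528.3, 130.8, 252.1]
ee_rot: [2.295, 2.145, 0.0]
force: [-0.5, 0.1, 1.0]
gripper_width: 0.491
finger_force: 61.7
```

Emit:
servo_tool:
  moves:
    - [0, 0, -0.002, 0, 0, 0, 1]
    - [0, 0, -0.004, 0, 0, 0, 1]

```text
clock: 14.68
ee_pos: [528.2, 130.8, 248.0]
ee_rot: [-2.295, -2.145, -0.0]
force: [1.1, 1.5, 1.2]
gripper_width: 0.493
finger_force: 61.7
```

Emit:
servo_tool:
  moves:
    - [0, 0, -0.0015, 0, 0, 0, 1]
    - [0, 0, -0.003, 0, 0, 0, 1]

```text
clock: 14.85
ee_pos: [528.2, 130.8, 245.0]
ee_rot: [-2.295, -2.145, 0.0]
force: [-0.1, 0.9, -0.1]
gripper_width: 0.493
finger_force: 61.7
```

Emit:
servo_tool:
  moves:
    - [0, 0, -0.001, 0, 0, 0, 1]
    - [0, 0, -0.002, 0, 0, 0, 1]

```text
clock: 15.02
ee_pos: [528.8, 131.0, 244.2]
ee_rot: [2.295, 2.144, 0.003]
force: [-0.1, 1.7, 7.7]
gripper_width: 0.494
finger_force: 61.9
```

Emit:
servo_tool:
  moves:
    - [0, 0, -0.001, 0, 0, 0, 1]
    - [0, 0, -0.002, 0, 0, 0, 1]

```text
clock: 15.18
ee_pos: [529.6, 131.4, 243.8]
ee_rot: [2.294, 2.144, 0.007]
force: [-1.5, 2.8, 15.9]
gripper_width: 0.496
finger_force: 62.4
```

Emit:
servo_tool:
  moves:
    - [0, 0, -0.001, 0, 0, 0, 1]
    - [0, 0, -0.002, 0, 0, 0, 1]

```text
clock: 15.35
ee_pos: [530.6, 131.6, 243.5]
ee_rot: [2.292, 2.142, 0.012]
force: [-0.6, 2.5, 20.8]
gripper_width: 0.493
finger_force: 62.6
```

Emit:
servo_tool:
  moves:
    - [0, 0, -0.001, 0, 0, 0, 1]
    - [0, 0, -0.002, 0, 0, 0, 1]
    - [0, 0, -0.002, 0, 0, 0, 1]

```text
clock: 15.6
ee_pos: [531.9, 131.9, 243.0]
ee_rot: [2.291, 2.141, 0.017]
force: [-1.6, 2.1, 21.4]
gripper_width: 0.496
finger_force: 62.8
```

Emit:
servo_tool:
  moves:
    - [0, 0, -0.001, 0, 0, 0, 1]
    - [0, 0, -0.001, 0, 0, 0, 1]

```text
clock: 15.77
ee_pos: [532.5, 132.1, 242.6]
ee_rot: [2.29, 2.14, 0.019]
force: [-0.3, 3.3, 24.0]
gripper_width: 0.496
finger_force: 62.8
```

Emit:
servo_tool:
  moves:
    - [0, 0, 0.004, 0, 0, 0, 1]
    - [0, 0, 0.008, 0, 0, 0, 1]
    - [0, 0, 0.012, 0, 0, 0, 1]
    - [-0.002, 0, 0.015, 0, 0, 0, 1]
    - [-0.002, 0, 0.015, 0, 0, 0, 1]
    - [-0.002, 0, 0.015, 0, 0, 0, 1]

```text
clock: 16.27
ee_pos: [525.7, 130.6, 250.4]
ee_rot: [-2.295, -2.144, 0.002]
force: [0.4, 0.2, -3.7]
gripper_width: 0.494
finger_force: 61.7
```

Emit:
servo_tool:
  moves:
    - [0, 0, -0.002, 0, 0, 0, 1]
    - [0, 0, -0.004, 0, 0, 0, 1]
    - [0, 0, -0.006, 0, 0, 0, 1]
    - [0, 0, -0.008, 0, 0, 0, 1]
    - [0, 0, -0.01, 0, 0, 0, 1]
    - [0, 0, -0.012, 0, 0, 0, 1]
    - [0, 0, -0.014, 0, 0, 0, 1]
    - [0, 0, -0.016, 0, 0, 0, 1]

```text
clock: 16.93
ee_pos: [530.8, 132.1, 241.8]
ee_rot: [2.29, 2.14, 0.02]
force: [-1.3, 1.7, 28.6]
gripper_width: 0.495
finger_force: 62.6
```

Emit:
servo_tool:
  moves:
    - [0, 0, -0.001, 0, 0, 0, 1]
    - [0, 0, -0.001, 0, 0, 0, 1]
    - [0, 0, -0.001, 0, 0, 0, 1]

```text
clock: 17.18
ee_pos: [531.5, 132.2, 241.6]
ee_rot: [2.289, 2.139, 0.023]
force: [-1.1, 2.7, 24.0]
gripper_width: 0.493
finger_force: 62.4
```

Emit:
servo_tool:
  moves:
    - [0, 0, 0.005, 0, 0, 0, 1]
    - [0, 0, 0.01, 0, 0, 0, 1]
    - [0, 0, 0.015, 0, 0, 0, 1]
    - [0, 0, 0.025, 0, 0, 0, 1]
    - [0, 0, 0.04, 0, 0, 0, 1]
    - [0, 0, 0.06, 0, 0, 0, 1]
    - [0, 0, 0.06, 0, 0, 0, 1]

```text
clock: 17.77
ee_pos: [527.3, 130.8, 296.7]
ee_rot: [2.294, 2.143, 0.004]
force: [0.8, 1.0, -4.0]
gripper_width: 0.494
finger_force: 61.8
```

```bash
python3 - <<'E'
from wm import *
o=monitor.get_obs(); print(o['clock'],o['ee_pos'],o['ee_rot'],o['force']); s=grab('scene'); w=grab('wrist'); wedge(s)
P=wP(w); m=(abs(P[...,0]-525)<9)&(P[...,1]>100)&(P[...,1]<170)
for yy in range(104,170,6):
    q=P[m&(abs(P[...,1]-yy)<3)]; 
    if len(q): print(yy,len(q),np.percentile(q[:,2],[10,50,90]).round(0))
A=cv2.resize(np.ascontiguousarray(s['pixels'][60:240,300:460,::-1]),(400,450))
B=cv2.resize(np.ascontiguousarray(w['pixels'][60:285,156:356,::-1]),(400,450)); cv2.imwrite('pics/m2.png',np.hstack([A,B]))
E
```

```text
17.7667 [527.26668306 130.83035872 296.74986153] [2.2940969  2.14328616 0.00414282] [ 0.79817947  0.96727573 -3.95021561]
104 top 237.4 [537.1 126.3 238.5] [535.1 124.5] [40.6 15.3] 52.8
116 224 [337. 338. 339.]
122 500 [338. 338. 339.]
128 560 [338. 338. 339.]
134 630 [338. 339. 339.]
140 5050 [339. 382. 393.]
146 1219 [305. 339. 395.]
152 3494 [252. 326. 395.]
158 138 [ -1. 120. 121.]
164 91 [ -1. 118. 121.]
```

View pics/m2.png

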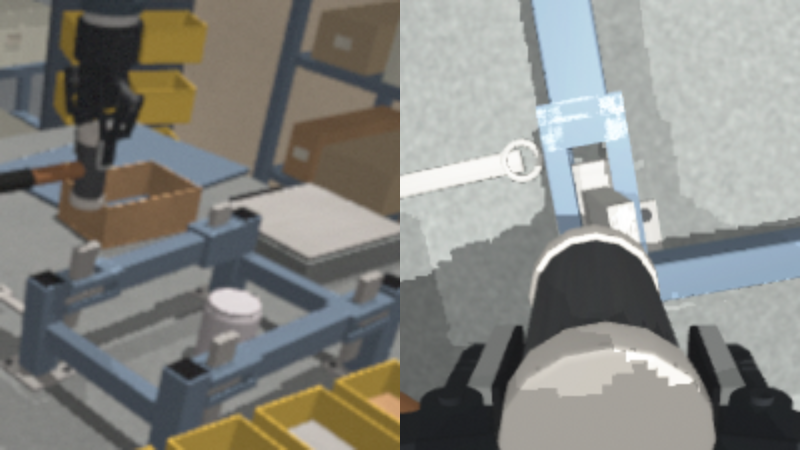

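The scene view shows the wedge much lower at (85,255) and the mallet clear of it. In the wrist view the wedge seems to lean a little at (615,215), so I measure that from depth.

```bash
python3 - <<'E'
from wm import *
w=load('wrist'); s=load('scene')
for n,P in(('w',wP(w)),('s',pts(s))):
  for lo in range(136,192,8):
    m=(abs(P[...,0]-527)<25)&(P[...,1]>100)&(P[...,1]<154)&(P[...,2]>lo)&(P[...,2]<lo+8); q=P[m]
    if len(q)>2: print(n,lo,len(q),q.mean(0).round(1),q.min(0).round(1)[:2],q.max(0).round(1))
E
```

```text
w 136 45 [523.3 144.8 138.5] [502.4 118.1] [549.1 153.8 143.8]
w 144 33 [526.8 146.9 148. ] [523.2 136.4] [535.2 151.6 151.9]
w 152 31 [528.3 146.9 156.2] [524.9 136.5] [536.  151.6 159.9]
w 160 33 [530.2 148.2 164. ] [526.1 138.1] [537.7 151.8 167.8]
w 168 36 [531.3 148.7 171.8] [527.3 139.3] [539.4 151.8 175.8]
w 176 129 [537.7 145.2 182.4] [528.9 134.3] [543.3 152.1 184. ]
w 184 114 [535.3 145.3 184.9] [530. 137.] [543.2 151.4 186.5]
s 136 18 [536.  129.4 139.9] [528.8 115. ] [544.3 148.6 143.9]
s 144 22 [536.1 128.6 148.1] [526.6 115. ] [539.9 147.5 151.5]
s 152 17 [537.9 130.1 156.1] [528.  116.4] [543.5 152.  159.5]
s 160 20 [540.2 128.4 164.4] [534.2 113.9] [543.8 151.8 167.9]
s 168 22 [541.1 128.1 172.5] [534.  111.8] [545.8 150.1 175.6]
s 176 35 [540.2 129.8 181.3] [530.8 109.5] [548.  153.1 183.7]
s 184 3 [536.2 134.  184.4] [533.3 126.3] [539.5 140.2 184.7]
```

The wedge leans about 0.17 rad towards +x, because the arm's compliance drifted that way under load. The limit is 0.2, so I'll straighten it with one more light tap, dragging the face towards -x while pressing.

Emit:
servo_tool:
  moves:
    - [0.003, 0, -0.015, 0, 0, 0, 1]
    - [0.005, 0, -0.03, 0, 0, 0, 1]
    - [0.006, 0, -0.04, 0, 0, 0, 1]
    - [0.006, 0, -0.045, 0, 0, 0, 1]
    - [0.006, 0, -0.048, 0, 0, 0, 1]
    - [0.006, 0, -0.05, 0, 0, 0, 1]
    - [0.006, 0, -0.052, 0, 0, 0, 1]
    - [0.006, 0, -0.054, 0, 0, 0, 1]
    - [0.005, 0, -0.056, 0, 0, 0, 1]
    - [0.004, 0, -0.058, 0, 0, 0, 1]

```text
clock: 18.7
ee_pos: [533.2, 131.6, 241.5]
ee_rot: [2.291, 2.141, 0.014]
force: [-2.5, 2.1, 23.0]
gripper_width: 0.495
finger_force: 62.6
```

Emit:
servo_tool:
  moves:
    - [-0.003, 0, -0.001, 0, 0, 0, 1]
    - [-0.006, 0, -0.002, 0, 0, 0, 1]
    - [-0.009, 0, -0.003, 0, 0, 0, 1]

```text
clock: 18.95
ee_pos: [529.4, 131.7, 241.5]
ee_rot: [2.285, 2.136, 0.029]
force: [5.6, 0.8, 20.7]
gripper_width: 0.492
finger_force: 61.6
```

Emit:
servo_tool:
  moves:
    - [-0.003, 0, -0.001, 0, 0, 0, 1]
    - [-0.006, 0, -0.002, 0, 0, 0, 1]
    - [-0.009, 0, -0.002, 0, 0, 0, 1]

```text
clock: 19.2
ee_pos: [522.2, 131.7, 241.0]
ee_rot: [2.283, 2.133, 0.034]
force: [6.2, 0.7, 21.7]
gripper_width: 0.491
finger_force: 61.6
```

Emit:
servo_tool:
  moves:
    - [-0.003, 0, -0.001, 0, 0, 0, 1]
    - [-0.006, 0, -0.001, 0, 0, 0, 1]

```text
clock: 19.37
ee_pos: [517.0, 131.6, 240.6]
ee_rot: [2.282, 2.132, 0.036]
force: [7.7, -0.2, 23.4]
gripper_width: 0.495
finger_force: 61.5
```

Emit:
servo_tool:
  moves:
    - [0, 0, 0.005, 0, 0, 0, 1]
    - [0, 0, 0.01, 0, 0, 0, 1]
    - [0.002, 0, 0.02, 0, 0, 0, 1]
    - [0.004, 0, 0.03, 0, 0, 0, 1]
    - [0.01, 0, 0.05, 0, 0, 0, 1]
    - [0.01, 0, 0.06, 0, 0, 0, 1]
    - [0.01, 0, 0.06, 0, 0, 0, 1]

```text
clock: 19.95
ee_pos: [516.9, 130.9, 291.8]
ee_rot: [2.295, 2.144, 0.002]
force: [0.2, 0.9, -4.5]
gripper_width: 0.492
finger_force: 62.2
```

```bash
cat > lean.py <<'E'
from wm import *
o=monitor.get_obs(); print(o['clock'],o['ee_pos'],o['ee_rot'],o['force']); s=grab('scene'); w=grab('wrist')
for n,P in(('w',wP(w)),('s',pts(s))):
  for lo in range(144,192,8):
    m=(abs(P[...,0]-527)<25)&(P[...,1]>100)&(P[...,1]<154)&(P[...,2]>lo)&(P[...,2]<lo+8); q=P[m]
    if len(q)>2: print(n,lo,len(q),q.mean(0).round(1),q.min(0).round(1)[:2],q.max(0).round(1))
E
python3 lean.py
```

```text
19.95 [516.92411958 130.90425057 291.80453648] [2.29482311 2.14413549 0.00248449] [ 0.15867611  0.89974204 -4.45740681]
w 144 19 [524.9 148.9 147.8] [518.1 135.6] [530.7 151.  151.9]
w 152 21 [523.  149.2 155.9] [517.1 129.9] [531.3 150.9 159.7]
w 160 20 [523.  150.2 164.4] [517.2 149.6] [528.3 150.9 168. ]
w 168 21 [523.  149.9 172.5] [517.2 144.9] [529.4 150.8 175.7]
w 176 89 [523.4 146.6 182.6] [517.1 139. ] [529.8 150.8 184. ]
w 184 75 [524.4 145.8 184.5] [517.8 138.6] [529.5 150.8 185.8]
s 144 19 [529.7 129.7 148. ] [524.  115.8] [536.1 150.1 151.2]
s 152 22 [530.  128.1 156.1] [523.1 114.3] [534.3 146.9 159.7]
s 160 22 [530.3 128.8 164.6] [522.3 112.9] [533.9 151.  167.8]
s 168 20 [530.  129.8 171.7] [525.7 111.6] [533.  149.3 176. ]
s 176 40 [527.5 129.2 180.5] [516.  109.8] [534.4 149.  183.7]
```

The wedge is now upright: its left edge stays at x≈517 over its whole height. One last light vertical tap with the x drift compensated will lock it.

Emit:
servo_tool:
  moves:
    - [0.004, 0, -0.015, 0, 0, 0, 1]
    - [0.008, 0, -0.03, 0, 0, 0, 1]
    - [0.009, 0, -0.04, 0, 0, 0, 1]
    - [0.009, 0, -0.045, 0, 0, 0, 1]
    - [0.009, 0, -0.047, 0, 0, 0, 1]
    - [0.009, 0, -0.049, 0, 0, 0, 1]
    - [0.009, 0, -0.051, 0, 0, 0, 1]
    - [0.0075, 0, -0.053, 0, 0, 0, 1]
    - [0.006, 0, -0.055, 0, 0, 0, 1]
    - [0.0045, 0, -0.057, 0, 0, 0, 1]

```text
clock: 20.88
ee_pos: [524.7, 132.3, 240.5]
ee_rot: [2.29, 2.141, 0.02]
force: [-5.0, 2.1, 31.7]
gripper_width: 0.494
finger_force: 63.5
```

Emit:
servo_tool:
  moves:
    - [-0.001, 0, -0.001, 0, 0, 0, 1]
    - [-0.002, 0, -0.002, 0, 0, 0, 1]

```text
clock: 21.05
ee_pos: [524.4, 132.4, 240.4]
ee_rot: [2.288, 2.139, 0.026]
force: [-2.7, 1.5, 33.3]
gripper_width: 0.496
finger_force: 63.3
```

Emit:
servo_tool:
  moves:
    - [0, 0, 0.005, 0, 0, 0, 1]
    - [0, 0, 0.01, 0, 0, 0, 1]
    - [0, 0, 0.02, 0, 0, 0, 1]
    - [0, 0, 0.035, 0, 0, 0, 1]
    - [0, 0, 0.06, 0, 0, 0, 1]
    - [0, 0, 0.08, 0, 0, 0, 1]
    - [0, 0, 0.08, 0, 0, 0, 1]

```text
clock: 21.63
ee_pos: [520.3, 130.9, 315.0]
ee_rot: [2.293, 2.142, 0.007]
force: [1.3, -0.0, -3.9]
gripper_width: 0.493
finger_force: 62.3
```

```bash
python3 lean.py
```

```text
21.6333 [520.33565424 130.8973167  314.98839935] [2.29315731 2.14240306 0.00703559] [ 1.32579493 -0.0040247  -3.90255348]
w 144 8 [524.3 149.9 148. ] [518.1 149.7] [529.5 150.2 150.3]
w 152 11 [522.6 150.3 156.8] [518.1 149.8] [527.3 150.8 159.6]
w 160 17 [523.9 150.4 164.3] [518.2 149.6] [529.3 150.9 167.8]
w 168 17 [524.1 150.3 172.8] [518.3 149.6] [529.9 150.9 175.8]
w 176 112 [525.1 144.9 183. ] [518.3 135.2] [531.5 150.9 184. ]
w 184 78 [524.8 144.  184.5] [518.4 135.4] [530.7 150.7 185.6]
s 144 20 [531.1 129.5 148.5] [525.  114.8] [534.5 147.4 151.7]
s 152 20 [530.8 127.9 156.2] [524.1 112.6] [535.4 148.5 160. ]
s 160 23 [530.9 130.6 164.4] [523.7 113.2] [536.3 152.1 167.3]
s 168 21 [530.  126.8 171.5] [525.2 111.5] [535.  150.3 175.1]
s 176 36 [528.2 128.9 180.4] [520.9 110.8] [534.7 150.5 183.5]
```

The wedge is upright and seated. I return the mallet to its spot.

Emit:
servo_tool:
  moves:
    - [-0.003, -0.035, 0, 0, 0, 0, 1]
    - [-0.006, -0.07, 0, 0, 0, 0, 1]
    - [-0.009, -0.105, 0, 0, 0, 0, 1]
    - [-0.012, -0.14, 0, 0, 0, 0, 1]
    - [-0.015, -0.175, 0, 0, 0, 0, 1]
    - [-0.018, -0.21, 0, 0, 0, 0, 1]
    - [-0.021, -0.245, 0, 0, 0, 0, 1]
    - [-0.024, -0.28, -0.01, 0, 0, 0, 1]
    - [-0.028, -0.315, -0.03, 0, 0, 0, 1]
    - [-0.032, -0.35, -0.06, 0, 0, 0, 1]

```text
clock: 22.57
ee_pos: [486.9, -218.1, 253.2]
ee_rot: [2.295, 2.143, 0.0]
force: [0.9, -0.3, -4.5]
gripper_width: 0.494
finger_force: 62.2
```

Emit:
servo_tool:
  moves:
    - [-0.002, -0.03, -0.03, 0, 0, 0, 1]
    - [-0.004, -0.045, -0.06, 0, 0, 0, 1]
    - [-0.004, -0.058, -0.09, 0, 0, 0, 1]
    - [-0.004, -0.058, -0.12, 0, 0, 0, 1]
    - [-0.004, -0.058, -0.15, 0, 0, 0, 1]
    - [-0.004, -0.058, -0.17, 0, 0, 0, 1]
    - [-0.004, -0.058, -0.18, 0, 0, 0, 1]
    - [-0.004, -0.058, -0.18, 0, 0, 0, 1]

```text
clock: 23.23
ee_pos: [479.7, -271.3, 69.9]
ee_rot: [-2.289, -2.139, 0.003]
force: [-0.6, 0.8, -5.1]
gripper_width: 0.489
finger_force: 62.1
```

Emit:
servo_tool:
  moves:
    - [0, 0, -0.003, 0, 0, 0, 1]
    - [0, 0, -0.006, 0, 0, 0, 1]
    - [0, 0, -0.008, 0, 0, 0, 1]
    - [0, 0, -0.01, 0, 0, 0, 1]
    - [0, 0, -0.01, 0, 0, 0, 1]

```text
clock: 23.65
ee_pos: [483.6, -274.0, 64.8]
ee_rot: [2.294, 2.144, 0.0]
force: [-0.4, -0.7, -4.9]
gripper_width: 0.494
finger_force: 62.1
```

Emit:
servo_tool:
  moves:
    - [0, 0, -0.001, 0, 0, 0, 1]
    - [0, 0, -0.002, 0, 0, 0, 1]
    - [0, 0, -0.002, 0, 0, 0, 1]

```text
clock: 23.9
ee_pos: [483.2, -273.7, 62.3]
ee_rot: [2.295, 2.145, 0.0]
force: [-0.2, -0.4, -4.3]
gripper_width: 0.493
finger_force: 62.1
```

Emit:
servo_tool:
  moves:
    - [0, 0, -0.001, 0, 0, 0, 1]
    - [0, 0, -0.002, 0, 0, 0, 1]
    - [0, 0, -0.003, 0, 0, 0, 1]
    - [0, 0, -0.003, 0, 0, 0, 1]

```text
clock: 24.23
ee_pos: [483.0, -273.6, 58.9]
ee_rot: [-2.295, -2.145, 0.0]
force: [0.8, -0.1, -3.5]
gripper_width: 0.491
finger_force: 62.1
```

Emit:
servo_tool:
  moves:
    - [0, 0, -0.001, 0, 0, 0, 1]
    - [0, 0, -0.002, 0, 0, 0, 1]
    - [0, 0, -0.003, 0, 0, 0, 1]
    - [0, 0, -0.003, 0, 0, 0, 1]

```text
clock: 24.57
ee_pos: [483.3, -274.0, 57.3]
ee_rot: [2.295, 2.144, -0.0]
force: [-1.6, 0.9, 3.7]
gripper_width: 0.492
finger_force: 62.6
```

Contact with the bench. I press lightly to flatten the face, open and withdraw.

Emit:
servo_tool:
  moves:
    - [0, 0, -0.001, 0, 0, 0, 1]
    - [0, 0, -0.001, 0, 0, 0, 0.4]
    - [0, 0, -0.001, 0, 0, 0, 0]
    - [0, 0, -0.001, 0, 0, 0, -0.5]
    - [0, 0, -0.001, 0, 0, 0, -1]
    - [0, 0, -0.001, 0, 0, 0, -1]
    - [0, 0, -0.001, 0, 0, 0, -1]
    - [0, 0, -0.001, 0, 0, 0, -1]
    - [0, 0, 0.015, 0, 0, 0, -1]
    - [0, 0, 0.04, 0, 0, 0, -1]

```text
clock: 25.4
ee_pos: [481.0, -272.2, 93.9]
ee_rot: [-2.291, -2.141, 0.002]
force: [0.1, 0.2, -0.3]
gripper_width: 1.0
finger_force: 0.0
```

Emit:
servo_tool:
  moves:
    - [0, 0, 0.04, 0, 0, 0, -1]
    - [0, 0, 0.08, 0, 0, 0, -1]
    - [0, 0, 0.12, 0, 0, 0, -1]
    - [-0.03, 0.03, 0.15, 0, 0, 0, -1]
    - [-0.06, 0.06, 0.16, 0, 0, 0, -1]
    - [-0.06, 0.06, 0.16, 0, 0, 0, -1]
    - [-0.06, 0.06, 0.16, 0, 0, 0, -1]

```text
clock: 25.98
ee_pos: [422.0, -212.2, 257.9]
ee_rot: [2.293, 2.145, 0.001]
force: [0.1, -0.3, 0.9]
gripper_width: 0.997
finger_force: 0.0
```

```bash
python3 - <<'E'
from wm import *
s=grab('scene'); wedge(s)
P=pts(s); m=(abs(P[...,0]-483)<40)&(abs(P[...,1]+275)<40)&(P[...,2]>90)&(P[...,2]<115); q=P[m].astype(np.float32); print(len(q),q.max(0),q.min(0),np.linalg.lstsq(np.c_[q[:,:2],np.ones(len(q))][q[:,2]>97],q[q[:,2]>97,2],rcond=None)[0])
cv2.imwrite('pics/end.png',cv2.resize(np.ascontiguousarray(s['pixels'][:,:,::-1]),(800,600)))
E
```

```text
102 top 182.8 [528.4 129.3 180.9] [527.  131.4] [14.  40.1] 1.9
116 [ 503.4943   -250.92003   102.294334] [ 458.89832 -294.3041    90.50307] [ 2.31976891e-02 -1.09724062e-02  8.44779443e+01]
```

View pics/end.png

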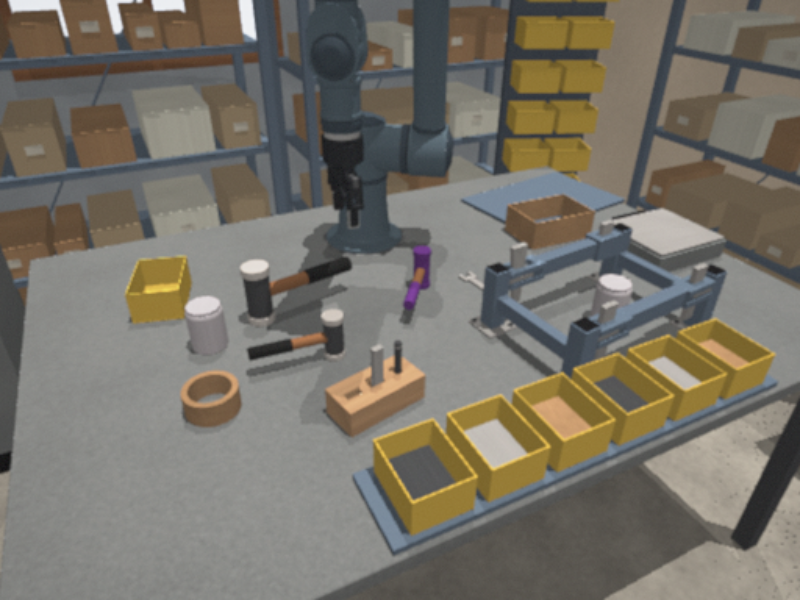

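The end view shows the mallet upright on its face at (332,335), the wedge upright in the slot at (517,258), and the bar and drift still in the kit block. The gripper is clear of everything.

```bash
python3 -c "
from station import workorder
print(workorder.hand_in())"
```

```text
the job is handed in; nothing more can be done
None
```

The wedge is driven home upright in the open slot by light mallet presses of about 37 N at most, the mallet stands back on its face near where it was, and the job is handed in; no verdict came back, and the wedge's own hold on the beam could not be measured.

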